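# Draw a sensor cartridge out of a deep tester bay with a lifting key

## Task

The square sensor cartridge sits on a soft spring at the bottom of the lung-function tester's deep bay, where fingers do not fit. Take the long lifting key from its holder, press it gently on the slotted top of the cartridge and turn it until you feel the crossbar drop through the slot, lock it with about a quarter turn, draw the cartridge out with the key and seat it upright and fully down in the recess of the drying block; then turn the key free and stand it fully back in its holder. Never press hard on the cartridge or the bay, touch the cartridge only with the key, and leave the other things on the desk where they are.

Things in the scene. Friction and masses are not known exactly. Their poses are not given: they have to be found in the camera images.
- tester: White upright tester housing with a small dark display in front, fixed, 94 x 94 x 140 mm tall. Origin: centre of its underside; z up. A square bay 44 mm wide, walls parallel to x and y, opens in its top and goes down to a spring seat 18 mm above the desk, which gives from 3 N (cartridge's weight included) by 0.5 N per mm, with a hard stop after 8 mm.
- bay_mouth (a point): Centre of the bay's mouth at the top of the tester, 140 mm above the desk; axes as the tester.
- cartridge: Sensor cartridge, 0.11 to 0.19 kg, standing in the bay: grey square body 40 x 40 x 24 mm; on it a round metal collar, 38 mm diameter, closed by a slotted plate 4 mm thick whose top is 42 mm above the underside. Under the plate is a round cavity 33 mm wide, 14 mm deep. Origin: centre of the underside; z up, x and y parallel to the sides of the square body.
- cartridge_top (a point): Centre of the slotted plate's upper face. Slot 27 x 9.5 mm, centred. The collar is stiff to turn (0.12 N m) and was left turned: the slot's long direction lies anywhere up to 0.8 rad to either side of the cartridge's x axis; this angle is not reported, the key must feel for it. Axes are those of the square body, not of the slot.
- key: Lifting key, 155 mm long, 0.09 kg: steel crossbar 22 x 5 x 5 mm (long along x) at the foot of a 6 mm shaft; a stop flange, 24 mm diameter, its underside 48 mm above the foot; at the top a flat black grip 30 mm (x) by 14 mm (y, to be gripped across) from 109 to 155 mm. Origin: centre of the crossbar's underside; z up the shaft. Stands in its holder at the start.
- key_grip (a point): Middle of the key's black grip, 132 mm above the key's foot; axes as the key.
- key_holder: Grey holder for the key, fixed, foot 64 x 52 mm, 62 mm tall, with an upright pocket 27 mm (its x) by 10 mm (its y) and 54 mm deep. The key's crossbar goes down into it until the flange rests on the holder's top. Origin: centre of its underside; z up.
- holder_top (a point): Centre of the pocket's mouth, 62 mm above the desk; axes as the holder. The key is fully in when its foot is 48 mm below this point.
- drying_block: Low grey square block, fixed, 80 x 80 x 30 mm, with a square recess 46 mm wide and 20 mm deep in the middle of its top, sides parallel to the block's x and y, its upper edge bevelled by 5 mm. Origin: centre of its underside; z up.
- recess_floor (a point): Centre of the recess's floor, 10 mm above the desk; axes as the block. The seated cartridge's underside rests here.
- tape_roll: Bystander: roll of brown tape, 92 mm wide, 48 mm tall. Origin: centre of its underside.
- gel_tube: Bystander: lying gel tube, 146 mm long. Origin: centre of its underside.
- stapler: Bystander: red stapler, 120 mm long. Origin: centre of its underside.
- label_roll: Bystander: white roll of labels, 58 mm wide, 33 mm tall. Origin: centre of its underside.
- pen_2: Bystander: red pen, 145 mm long, lying near the front edge. Origin: centre of its underside.
- mug: Bystander: white mug, 89 mm tall, at the back right. Origin: centre of its underside.
Things that resemble listed ones, but are neither listed nor needed, are in the scene too. There is more than one size of the key; the job needs the smallest.

How it is judged:
By the outcome, as a careful person would: the job done as asked, in the order asked, and still so for the second after the job is handed in, with the robot touching nothing.
It also fails if it takes over 72 s, if anything falls off the work surface, if the arm or the gripper's body presses on something with over 40 N, if the wrist force passes 120 N, or if a joint passes its speed limit or range.

## Robot

A 6-joint arm with a two-finger parallel gripper is mounted at the origin on a cart in front of the work surface, level with it; the furniture and walls round the work are solid. World frame = base frame: x ahead of the robot, y to its left, z up, the work surface at z = 0. Lengths are in m, angles in rad, forces in N, time in s.
With the tool pointing down it reaches from about 0.35 to 0.975 m from the base axis. Payload 7.1 kg.
Tool frame: the origin (TCP) lies on the centre line of the jaws, within the pads' length; the fingertips stand ahead of it and the grasp point (between the pads) is the TCP (bot.tips_ahead is the x of the fingertips in the tool frame, in m); x points along the fingers, y is the direction in which the jaws open and shut, and the axes are right-handed (so a half turn about x gives the same grasp; the last joint's range is limited). The gripper opens to 88 mm and grips with 3 to 60 N. Pads are 20 mm wide; open, the fingers measure 115 mm over their backs; the gripper's body (75 mm by 178 mm) begins 61 mm behind the grasp point.
Start: joints at [1.114, 0.423, 1.63, -0, 1.089, -0.019], TCP at [0.265, 0.566, 0.242] pointing down, gripper open.
Joint ranges: [-3, 3], [-0.9, 2.11], [0.09, 2.58], [-1.31, 4.45], [0.11, 2.69], [-2.54, 2.54]. Speed limits (rad/s): [2.39, 2.39, 3.01, 3.14, 3.14, 3.14].

## Interface

Orientations are given as a unit quaternion [w, x, y, z].
In Python, from workcell import bot gives the robot as it stands.
- The arm moves only by the shell command python3 -m crank 'ROWS'. ROWS is JSON, one flat list of numbers, 7 for each row, row after row: the shift along the tool's x, y, z as a fraction of full scale, then the turn, a rotation vector about the tool's x, y, z as a fraction of full scale, then the closure, from -1 (fully open) to 1 (shut). A call has 1 to 8 rows; each row shifts and turns the commanded pose from where the row before left it, along the tool's axes as they then stand; what a row does not reach is not made up. Full scale, the value 1, is 200 mm for a shift and 0.1 rad for a turn. A row lasts 1/8 s, in which the tool goes at most 62.5 mm and 10.7 degrees, less where a joint would pass 70% of its speed; a pose out of reach is approached as far as the arm can. A call with a number of a shift or a turn outside -1 to 1 is refused whole. A call with a gripper value outside its range is refused whole. The fingers move at their own pace and stop on an object; the grip force is fixed at half the most. Time passes only in rows, so rows that do not move let the fingers close. It gives the time, the measured TCP pose, the force and the opening at its end, in the units of the state.
- bot.observe(): the state, without advancing time (a new reading comes with each control period).
- bot.read_camera(name): name is "side" or "top" or "wrist"; returns (picture, depth): 480x640x3 uint8, red, green, blue; 480x640 float32, m along the optical axis (not along the pixel's ray), 0 where there is no reading.
- bot.calibration(name): a dict with "camera_matrix" (3x3 intrinsics, pixels), "view" (4x4, takes a point from world to camera coordinates); the wrist camera has in their place "mount" (4x4, takes a point from camera to tool coordinates, whose origin is the TCP and whose axes are the tool frame's). Camera axes: x right, y down, z forward; pixel columns grow to the right and rows downward; lengths in m; the calibration is good to about 2 mm. A picture is of the moment at which its call begins: read the wrist's pose just before it. calibration takes no time and is no camera call.
- bot.hand_in(): hands the job in, once; it reports no verdict.
The state is a dict: "clock": time; "joint_pos": joint angles; "joint_vel": joint speeds; "tau": joint torques, N m; "tcp_pos": TCP position; "tcp_rot": TCP orientation; "wrist_force": force on the tool from outside, world axes, zero at the start; "moment": the same for the moment, N m; "opening": finger opening in m.
Only numpy, scipy, OpenCV 4.12 (cv2) and the standard library are available. Lean on these libraries where they do the work, as an engineer would, in place of code of your own. Each camera call takes 0.05 s, during which the arm holds its last target. There are 200 camera calls.

## Working session

There is one attempt and no reset: what is moved stays moved. The work goes in short steps, Python scripts to look and compute and a shell command to move; the robot and the scene stay as the last step left them, time stands still between calls to the robot, and variables do not carry over. Pictures are saved under pics/ and viewed, on a budget of 10 in all, crops included, one or two more only if the job needs it, and the job is handed in when it is done.

```bash
ls; mkdir -p pics; cat > h.py <<'E'
import numpy as np,cv2
from workcell import bot
from scipy.spatial.transform import Rotation as R
def Rq(q): return R.from_quat([q[1],q[2],q[3],q[0]])
def view(n,o=None):
    c=bot.calibration(n)
    K=np.array(c["camera_matrix"])
    if n!="wrist": return K,np.array(c["view"])
    o=o or bot.observe()
    T=np.eye(4);T[:3,:3]=Rq(o["tcp_rot"]).as_matrix();T[:3,3]=o["tcp_pos"]
    return K,np.linalg.inv(T@np.array(c["mount"]))
def cap(n,tag):
    K,V=view(n); im,d=bot.read_camera(n)
    np.savez(f"pics/{tag}.npz",im=im,d=d,K=K,V=V)
    cv2.imwrite(f"pics/{tag}.png",im[:,:,::-1]); return im,d,K,V
def load(tag): z=np.load(f"pics/{tag}.npz"); return z["im"],z["d"],z["K"],z["V"]
def p3(tag,u,v,z=None):
    im,d,K,V=load(tag); Vi=np.linalg.inv(V)
    r=np.linalg.inv(K)@[u,v,1]
    if z is None:
        p=d[int(round(v)),int(round(u))]*r
        return (Vi@[*p,1])[:3]
    o=Vi[:3,3]; w=Vi[:3,:3]@r
    return o+w*(z-o[2])/w[2]
E
python3 - <<'E'
from h import *
for n in("top","side"): cap(n,n+"0"); print(n,view(n)[1].round(3).tolist())
o=bot.observe(); print(o); print(bot.tips_ahead, bot.calibration("wrist"))
E
```

```text
pics
top [[-0.03, -1.0, 0.004, -0.032], [-0.978, 0.029, -0.206, 0.568], [0.206, -0.01, -0.979, 1.349], [0.0, 0.0, 0.0, 1.0]]
side [[0.933, -0.359, -0.001, -0.538], [-0.191, -0.494, -0.848, 0.177], [0.304, 0.792, -0.529, 1.142], [0.0, 0.0, 0.0, 1.0]]
{'clock': 0.1, 'joint_pos': array([ 1.11398627e+00,  4.23763945e-01,  1.63061199e+00,  1.39939516e-06,
        1.08857802e+00, -1.89997894e-02]), 'joint_vel': array([-0.00074715, -0.00149626, -0.00211016, -0.00170343, -0.00018197,
        0.00078808]), 'tau': array([-4.23932051e-04, -5.45611382e+01, -2.74325180e+01,  6.43790164e-02,
        1.87388639e-02, -3.01835621e-05]), 'tcp_pos': array([0.26474094, 0.565638  , 0.24098032]), 'tcp_rot': array([ 0.69011818,  0.15308858,  0.69034588, -0.15402385]), 'wrist_force': array([-0.09186702,  0.19101464,  0.1863965 ]), 'moment': array([-0.02689472,  0.00934404, -0.02971464]), 'opening': 0.08769694876539565}
0.019 {'camera_matrix': array([[421.67123857,   0.        , 323.48401801],
       [  0.        , 421.67123857, 234.50920144],
       [  0.        ,   0.        ,   1.        ]]), 'mount': array([[ 4.02337569e-04, -2.49724341e-01,  9.68316886e-01,
        -1.43810350e-01],
       [ 9.99999673e-01, -5.79066299e-04, -5.64840287e-04,
         1.36188529e-05],
       [ 7.01774043e-04,  9.68316796e-01,  2.49724026e-01,
        -6.75492068e-02],
       [ 0.00000000e+00,  0.00000000e+00,  0.00000000e+00,
         1.00000000e+00]])}
```

View pics/top0.png

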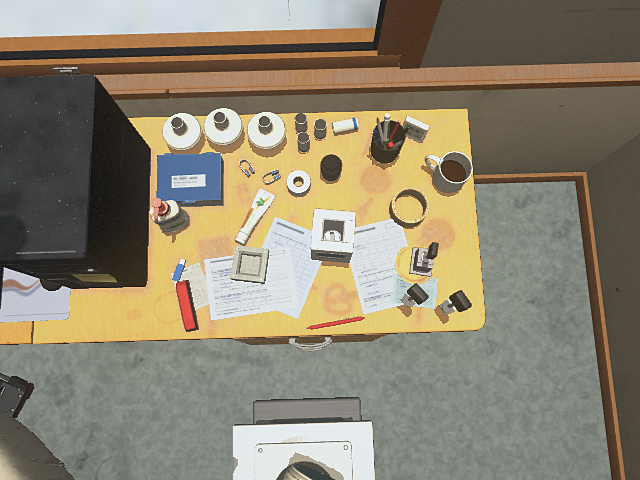

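View pics/side0.png

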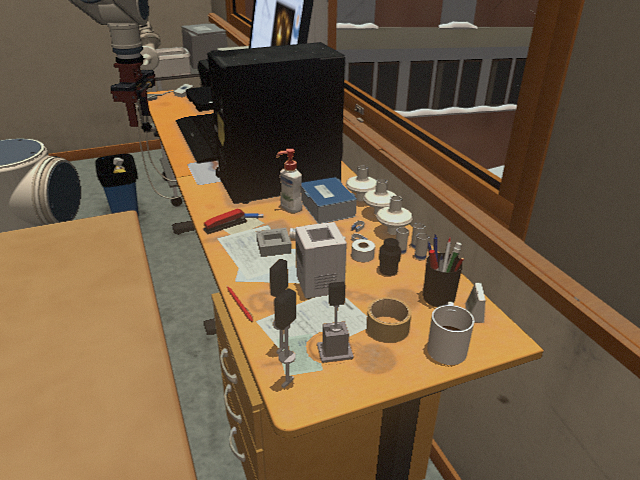

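Top picture: tester (333,235), drying block (250,264), key in its holder (423,262), and two larger keys at (413,296) and (455,303). The side view shows three upright keys; the one in the grey holder is at (337,300). Next, enlarged crops.

```bash
python3 - <<'E'
from h import *
a=load("top0")[0][200:320,220:480]; b=load("side0")[0][240:400,230:370]
a=cv2.resize(a,None,fx=3,fy=3,interpolation=cv2.INTER_CUBIC); b=cv2.resize(b,None,fx=3,fy=3,interpolation=cv2.INTER_CUBIC)
cv2.imwrite("pics/c1.png",a[:,:,::-1])
for n,u,v in [("top0",433,249),("top0",418,292),("top0",461,298),("top0",250,262),("top0",232,280),("top0",345,212),("top0",320,212),("top0",353,262),("top0",312,258),("side0",337,292),("side0",279,275),("side0",286,305)]: print(n,u,v,p3(n,u,v).round(3))
E
```

```text
top0 433 249 [ 0.513 -0.293  0.17 ]
top0 418 292 [ 0.418 -0.249  0.208]
top0 461 298 [ 0.403 -0.335  0.211]
top0 250 262 [0.524 0.113 0.013]
top0 232 280 [0.484 0.158 0.   ]
top0 345 212 [ 0.606 -0.11   0.144]
top0 320 212 [ 0.61  -0.056  0.137]
top0 353 262 [ 0.518 -0.133  0.002]
top0 312 258 [ 0.527 -0.035  0.025]
side0 337 292 [ 0.512 -0.305  0.156]
side0 279 275 [ 0.414 -0.268  0.194]
side0 286 305 [ 0.399 -0.351  0.194]
```

View pics/c1.png

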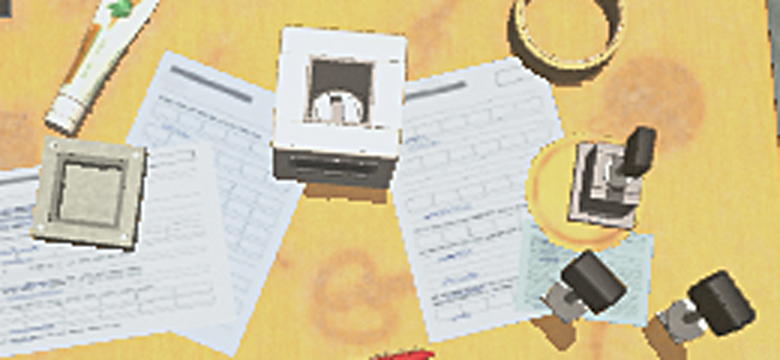

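The top picture shows the small key in its holder, top at z 0.17 as expected (14+155 mm); the other two stand at 0.21, so they are larger. Next: rough poses from depth, and the tool axes.

```bash
cat >> h.py <<'E'
def cloud(tag):
    im,d,K,V=load(tag); v,u=np.mgrid[:480,:640]
    P=np.stack([u,v,np.ones_like(u)],-1)@np.linalg.inv(K).T*d[...,None]
    Vi=np.linalg.inv(V); return P@Vi[:3,:3].T+Vi[:3,3]
def rect(P,cx,cy,r,z0,z1):
    m=(abs(P[...,0]-cx)<r)&(abs(P[...,1]-cy)<r)&(P[...,2]>z0)&(P[...,2]<z1)
    q=P[m]; (c,s,a)=cv2.minAreaRect((q[:,:2]*1000).astype(np.float32))
    return len(q),np.round(c,1),np.round(s,1),round(a,1),np.median(q[:,2]).round(4)
def togo(p,yaw):
    """tool down, tool y at world heading yaw (mod pi): shift in mm along tool axes and turn about tool x"""
    o=bot.observe(); Rm=Rq(o["tcp_rot"])
    ax=Rm.as_matrix()
    best=None
    for k in(0,1):
        y=np.array([np.cos(yaw+k*np.pi),np.sin(yaw+k*np.pi),0]);x=np.array([0,0,-1.]);T=np.stack([x,y,np.cross(x,y)],1)
        rv=R.from_matrix(ax.T@T).as_rotvec()
        if best is None or np.linalg.norm(rv)<np.linalg.norm(best): best=rv
    print("t",o["clock"],"shift mm(tool)",(ax.T@(np.array(p)-o["tcp_pos"])*1000).round(1),"turn rad(tool)",best.round(4),"j6",o["joint_pos"][5].round(2),"F",o["wrist_force"].round(1))
E
python3 - <<'E'
from h import *
P=cloud("top0")
print("tester",rect(P,.565,-.085,.08,.13,.15))
print("block",rect(P,.505,.11,.07,.024,.036))
print("holder",rect(P,.5,-.29,.06,.056,.067))
print("grip",rect(P,.5,-.29,.05,.12,.18))
print(Rq(bot.observe()["tcp_rot"]).as_matrix().round(3))
togo([.5,-.29,.3],0)
E
```

```text
tester (1422, array([567.6, -82.5]), array([93.7, 95.6]), 83.3, np.float64(0.1405))
block (764, array([524.4, 112.5]), array([80.7, 94. ]), 80.8, np.float64(0.0299))
holder (194, array([ 514.3, -297.1]), array([39. , 46.9]), 78.3, np.float64(0.0625))
grip (142, array([ 513.9, -296.7]), array([14.9, 31.2]), 78.3, np.float64(0.167))
[[-0.001  0.424  0.906]
 [-0.001  0.906 -0.424]
 [-1.    -0.001 -0.   ]]
t 0.1 shift mm(tool) [ -58.1 -675.3  575.8] turn rad(tool) [1.133e+00 7.000e-04 1.200e-03] j6 -0.02 F [-0.1  0.2  0.2]
```

```bash
python3 -m crank '[-0.09,-0.226,0.106,0,0,0,-1, -0.09,-0.226,0.106,0,0,0,-1, -0.09,-0.226,0.106,0,0,0,-1, -0.09,-0.226,0.106,0,0,0,-1, -0.09,-0.226,0.106,0,0,0,-1]'
python3 -m crank '[0,-0.062,0.254,0,0,0,-1, 0,-0.062,0.254,0,0,0,-1, 0,-0.062,0.254,0,0,0,-1, 0,-0.062,0.254,0,0,0,-1, 0,-0.062,0.254,-0.78,0,0,-1, 0,0,0.22,-0.78,0,0,-1,0,0,0,-0.78,0,0,-1,0,0,0,0,0,0,-1]'
python3 - <<'E'
from h import *
cap("wrist","w_block"); P=cloud("w_block")
print("block",rect(P,.52,.11,.08,.024,.034),"floor",rect(P,.525,.112,.03,.004,.016))
togo([.545,-.083,.33],np.radians(78.3))
E
```

```text
clock: 0.72
tcp_pos: [0.2648, 0.3147, 0.3319]
tcp_rot: [0.69, 0.153, 0.69, -0.154]
wrist_force: [0.5, -0.1, 0.6]
opening: 0.0883
clock: 1.72
tcp_pos: [0.51, 0.1367, 0.331]
tcp_rot: [0.703, 0.072, 0.704, -0.073]
wrist_force: [-0.1, 0.4, -0.5]
opening: 0.0882
block (4349, array([538.3, 112.9]), array([ 82.1, 122.2]), 81.9, np.float64(0.0303)) floor (1661, array([518.6, 114.7]), array([46.1, 44.7]), 81.5, np.float64(0.0107))
t 1.775 shift mm(tool) [   1.2 -208.1   79.5] turn rad(tool) [-0.0014 -0.001   0.0004] j6 -1.13 F [-0.  -0.  -0.2]
```

```bash
python3 -m crank '[0,-0.26,0.1,0,0,0,-1, 0,-0.26,0.1,0,0,0,-1, 0,-0.26,0.1,0,0,0,-1, 0,-0.26,0.1,0,0,0,-1, 0,0,0,0,0,0,-1]'
python3 - <<'E'
from h import *
cap("wrist","w_test"); P=cloud("w_test"); B=cloud("w_block")
print("tester",rect(P,.57,-.083,.08,.134,.146))
print("cart",rect(P,.57,-.083,.03,.05,.075))
m=(B[...,2]>.027)&(B[...,2]<.033)&(abs(B[...,0]-.5186)<.05)&(abs(B[...,1]-.1147)<.05); 
c=cv2.connectedComponentsWithStats(m.astype(np.uint8))
i=1+c[2][1:,4].argmax(); q=B[c[1]==i][:,:2]; print("block",cv2.minAreaRect((q*1000).astype(np.float32)))
togo([.495,-.295,.33],np.radians(78.3))
E
```

```text
clock: 2.4
tcp_pos: [0.5462, -0.0853, 0.3317]
tcp_rot: [0.703, 0.074, 0.703, -0.074]
wrist_force: [0.1, 0.6, 0.9]
opening: 0.0883
tester (9875, array([567.3, -81.5]), array([94.1, 94. ]), 83.4, np.float64(0.1406))
cart (923, array([574.7, -82.3]), array([44.2, 30.6]), 83.5, np.float64(0.0609))
block ((517.673828125, 114.8734359741211), (80.18357849121094, 80.54653930664062), 81.33915710449219)
t 2.45 shift mm(tool) [   1.5 -217.4   -6.3] turn rad(tool) [-0.0032 -0.0004 -0.0003] j6 -1.54 F [-0.4  0.1 -0.4]
```

View pics/w_test.png

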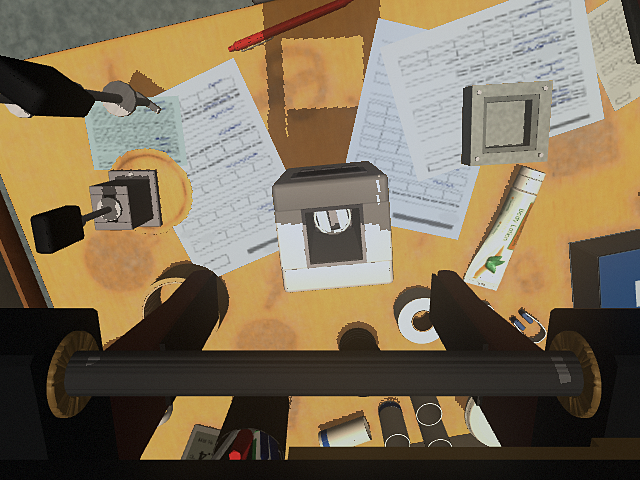

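The wrist picture agrees: bay at (334,225), collar with slot at (334,222), small key's grip at (57,228). A straight look down the bay gives the slot angle.

```bash
python3 -m crank '[0,0,0.22,0,0,0,-1, 0,0,0.22,0,0,0,-1, 0,0,0,0,0,0,-1]'
python3 - <<'E'
from h import *
cap("wrist","w_slot"); P=cloud("w_slot"); im=load("w_slot")[0]
print("tester",rect(P,.57,-.083,.08,.134,.146)); print("cart body",rect(P,.567,-.0815,.0215,.035,.047));print("plate",rect(P,.567,-.0815,.0215,.056,.065)); print("slot",rect(P,.567,-.0815,.0135,.03,.054))
from numpy import argwhere
m=(abs(P[...,0]-.567)<.05)&(abs(P[...,1]+.0815)<.05)
y,x=np.nonzero(m); print(x.min(),x.max(),y.min(),y.max())
c=im[y.min():y.max(),x.min():x.max()]; cv2.imwrite("pics/c2.png",cv2.resize(c,(600,600),interpolation=cv2.INTER_CUBIC)[:,:,::-1])
togo([.495,-.295,.33],np.radians(78.3))
E
```

```text
clock: 2.82
tcp_pos: [0.6341, -0.0988, 0.331]
tcp_rot: [0.703, 0.072, 0.704, -0.071]
wrist_force: [0.0, 0.9, -0.4]
opening: 0.0877
tester (11919, array([567.6, -81.4]), array([94.1, 94.1]), 83.3, np.float64(0.1407))
cart body (724, array([567.1, -81.5]), array([42.7, 42.9]), 0.0, np.float64(0.0425))
plate (985, array([567.1, -81.5]), array([42.4, 42.8]), 0.7, np.float64(0.0609))
slot (272, array([567.3, -81.4]), array([26.4,  9.7]), 3.1, np.float64(0.0427))
0 639 0 479
t 2.875 shift mm(tool) [   1.  -219.9  -95.2] turn rad(tool) [ 0.0017 -0.0015 -0.0003] j6 -1.54 F [-0.8 -0.2 -0.2]
```

View pics/c2.png

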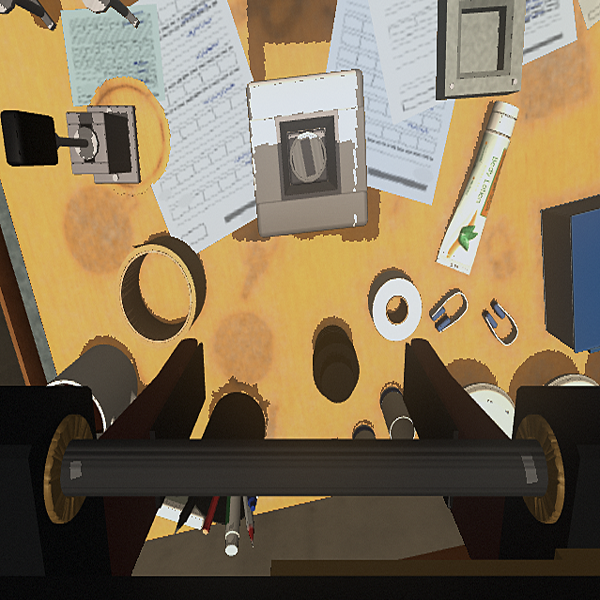

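The slot is directly measured: centre (567.3,-81.4) mm, heading about +3°, 26.4 x 9.7 mm, matching the given size. On to the key.

```bash
python3 -m crank '[0,-0.275,-0.119,0,0,0,-1, 0,-0.275,-0.119,0,0,0,-1, 0,-0.275,-0.119,0,0,0,-1, 0,-0.275,-0.119,0,0,0,-1, 0,0,0,0,0,0,-1]'
python3 - <<'E'
from h import *
cap("wrist","w_key"); P=cloud("w_key"); im=load("w_key")[0]
print("holder",rect(P,.514,-.297,.045,.057,.068)); print("grip top",rect(P,.514,-.297,.035,.163,.175));print("foot",rect(P,.514,-.297,.045,.004,.02))
P=cloud("w_slot"); q=P[(abs(P[...,0]-.5672)<.02)&(abs(P[...,1]+.0815)<.02)&(P[...,2]>.03)&(P[...,2]<.054)]
b=q[np.hypot(q[:,0]-.5672,q[:,1]+.0815)<.0145][:,:2]*1000
print("slot",cv2.minAreaRect(b.astype(np.float32)), np.degrees(np.arctan2(*np.linalg.eigh(np.cov(b.T))[1][::-1,1])))
togo([.514,-.297,.15],np.radians(78.3))
E
```

```text
clock: 3.5
tcp_pos: [0.4919, -0.2977, 0.332]
tcp_rot: [0.703, 0.073, 0.704, -0.073]
wrist_force: [0.7, 0.1, -0.5]
opening: 0.088
holder (1239, array([ 513.3, -295.6]), array([37.8, 44.8]), 78.9, np.float64(0.0627))
grip top (691, array([ 513.2, -295.8]), array([13.7, 29.5]), 78.4, np.float64(0.1694))
foot (871, array([ 513.6, -294.2]), array([54.9, 63.6]), 78.7, np.float64(0.0087))
slot ((567.8370971679688, -81.28998565673828), (27.592378616333008, 9.671855926513672), 2.87654447555542) -177.19888727900428
t 3.55 shift mm(tool) [182.    3.6  20.5] turn rad(tool) [-0.0023 -0.     -0.0005] j6 -1.93 F [ 0.3  0.3 -0.4]
```

View pics/w_key.png

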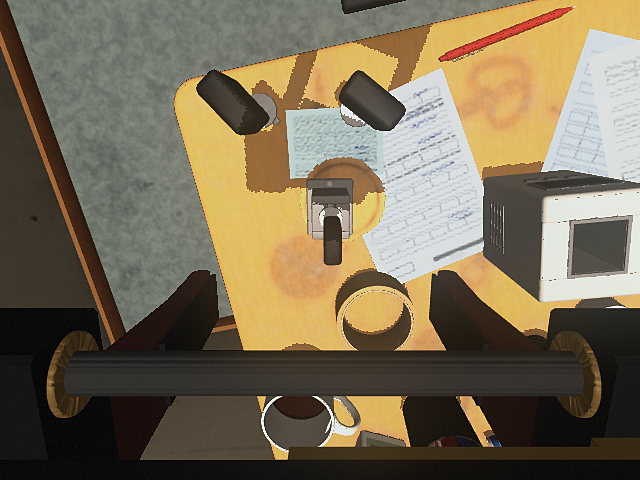

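Key found at (513.2,-295.8) mm, heading -11.5°, top 0.1694 (expected 0.169), grip at pixel (332,240), between the open fingers. Descending.

```bash
python3 -m crank '[0,0.025,0.102,0,0,0,-1, 0.25,0,0,0,0,0,-1, 0.25,0,0,0,0,0,-1, 0,0,0,0,0,0,-1]'
python3 - <<'E'
from h import *
for i in range(3): togo([.5132,-.2958,.15],np.radians(78.5))
E
```

```text
clock: 4.05
tcp_pos: [0.5141, -0.2924, 0.2284]
tcp_rot: [0.701, 0.072, 0.706, -0.07]
wrist_force: [0.7, -0.0, 0.6]
opening: 0.0879
t 4.05 shift mm(tool) [78.4 -3.7  0.4] turn rad(tool) [-0.0009 -0.0076 -0.0031] j6 -1.91 F [ 0.7 -0.   0.6]
t 4.05 shift mm(tool) [78.4 -3.7  0.4] turn rad(tool) [-0.0009 -0.0076 -0.0031] j6 -1.91 F [ 0.7 -0.   0.6]
t 4.05 shift mm(tool) [78.4 -3.7  0.4] turn rad(tool) [-0.0009 -0.0076 -0.0031] j6 -1.91 F [ 0.7 -0.   0.6]
```

```bash
python3 -m crank '[0.2,-0.01,0,0,0,0,-1, 0.19,0,0,0,0,0,-1, 0,0,0,0,0,0,-1,0,0,0,0,0,0,-1]'
python3 - <<'E'
from h import *
togo([.5132,-.2958,.15],np.radians(78.5))
E
```

```text
clock: 4.55
tcp_pos: [0.5169, -0.2981, 0.1562]
tcp_rot: [0.704, 0.071, 0.702, -0.072]
wrist_force: [0.4, 1.1, 0.8]
opening: 0.088
t 4.55 shift mm(tool) [ 6.2  1.5 -4.2] turn rad(tool) [-0.0023  0.003   0.001 ] j6 -1.91 F [0.4 1.1 0.8]
```

```bash
python3 -m crank '[0.02,0,-0.01,0,0,0,-1, 0,0,0,0,0,0,-0.3, 0,0,0,0,0,0,0.2, 0,0,0,0,0,0,0.5, 0,0,0,0,0,0,1, 0,0,0,0,0,0,1,0,0,0,0,0,0,1]'
python3 - <<'E'
from h import *
togo([.5132,-.2958,.15],np.radians(78.5))
E
```

```text
clock: 5.42
tcp_pos: [0.5133, -0.2976, 0.1496]
tcp_rot: [0.703, 0.072, 0.703, -0.072]
wrist_force: [0.8, -0.1, 0.2]
opening: 0.0314
t 5.425 shift mm(tool) [-0.4  1.7 -0.5] turn rad(tool) [-0.0031 -0.0001 -0.    ] j6 -1.91 F [ 0.8 -0.1  0.2]
```

```bash
python3 -m crank '[0,0,0,0,0,0,1, 0,0,0,0,0,0,1, 0,0,0,0,0,0,1]'; python3 -m crank '[-0.05,0,0,0,0,0,1, -0.1,0,0,0,0,0,1, -0.15,0,0,0,0,0,1, -0.25,0,0,0,0,0,1, -0.25,0,0,0,0,0,1,-0.15,0,0,0,0,0,1,0,0,0,0,0,0,1]'
python3 - <<'E'
from h import *
cap("side","s1"); c=load("s1")[0]
cv2.imwrite("pics/c3.png",cv2.resize(c[160:400,220:440],None,fx=2.5,fy=2.5)[:,:,::-1])
togo([.5675,-.0814,.34],np.radians(93))
E
```

```text
clock: 5.8
tcp_pos: [0.5134, -0.2975, 0.1497]
tcp_rot: [0.703, 0.072, 0.703, -0.072]
wrist_force: [0.3, 0.1, 0.4]
opening: 0.0142
clock: 6.68
tcp_pos: [0.5143, -0.2982, 0.3429]
tcp_rot: [0.705, 0.071, 0.702, -0.073]
wrist_force: [0.1, 0.1, -1.6]
opening: 0.0138
t 6.725 shift mm(tool) [  0.4 222.7   9.2] turn rad(tool) [-0.2562  0.0018  0.001 ] j6 -1.91 F [-0.8  0.1 -1.1]
```

View pics/c3.png

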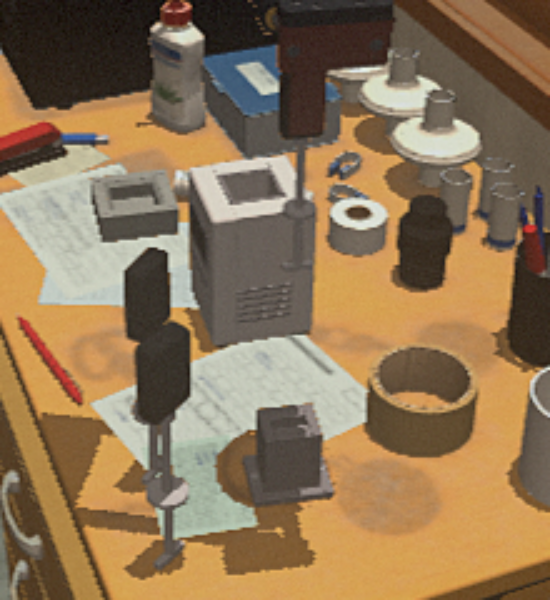

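The key hangs upright at pixel (300,200) in the crop, and the holder is empty. Going over the bay, then checking the crossbar with the wrist camera.

```bash
python3 -m crank '[0,0.278,0.0115,0,0,0,1, 0,0.278,0.0115,0,0,0,1, 0,0.278,0.0115,0,0,0,1, 0,0.278,0.0115,0,0,0,1, 0,0,0,-0.86,0,0,1, 0,0,0,-0.85,0,0,1, 0,0,0,-0.85,0,0,1, 0,0,0,0,0,0,1]'
python3 - <<'E'
from h import *
im,d,K,V=cap("wrist","w_hold"); P=cloud("w_hold")
togo([.5675,-.0814,.34],np.radians(93))
print("tester",rect(P,.5675,-.0815,.08,.134,.146))
for z0,z1 in((.2,.215),(.215,.25),(.25,.262)):
    m=(P[...,2]>z0)&(P[...,2]<z1)&(np.hypot(P[...,0]-.567,P[...,1]+.0815)<.02)
    q=P[m]; print(z0,len(q), q.mean(0).round(4), q.min(0).round(4),q.max(0).round(4)) if len(q) else print(z0,0)
cv2.imwrite("pics/c4.png",cv2.resize(im[100:400,160:480],None,fx=2,fy=2)[:,:,::-1])
E
```

```text
clock: 7.72
tcp_pos: [0.5665, -0.0814, 0.3377]
tcp_rot: [0.706, -0.018, 0.708, 0.018]
wrist_force: [-0.0, 0.2, -1.0]
opening: 0.014
t 7.775 shift mm(tool) [-2.   0.1  0.8] turn rad(tool) [-0.0019 -0.0028 -0.0006] j6 -1.78 F [-0.2  0.1 -0.6]
tester (8757, array([567.6, -81.4]), array([94.1, 94.3]), 83.3, np.float64(0.1407))
0.2 126 [ 0.5595 -0.082   0.2078] [ 0.5549 -0.0845  0.2032] [ 0.5643 -0.0794  0.2135]
0.215 0
0.25 956 [ 0.5628 -0.0818  0.2548] [ 0.5542 -0.0933  0.2509] [ 0.573  -0.0701  0.2619]
```

View pics/c4.png

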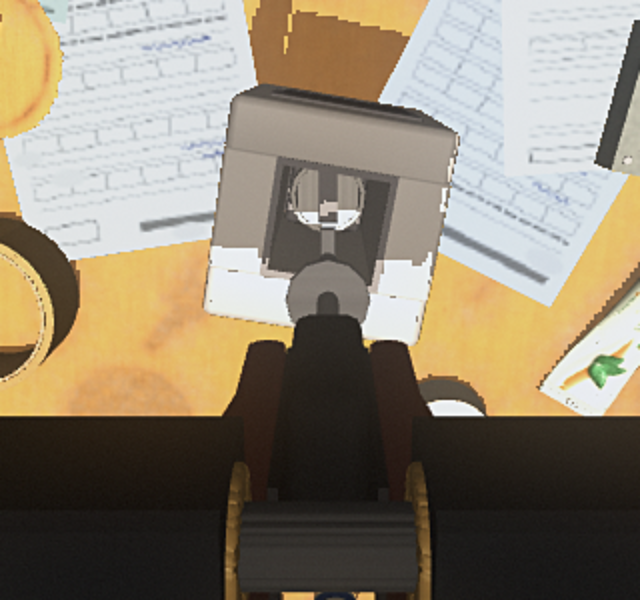

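The crossbar at (328,210) in the crop lines up with the slot at (325,195); key centre (566.0,-81.8), so about 1.5 mm short in x. Correcting and descending to just above the plate.

```bash
python3 -m crank '[0.2,0.001,0.0075,0,0,0,1, 0.2,0,0,0,0,0,1, 0.2,0,0,0,0,0,1, 0.06,0,0,0,0,0,1, 0,0,0,0,0,0,1,0,0,0,0,0,0,1]'
python3 - <<'E'
from h import *
togo([.5678,-.0814,.182],np.radians(93))
E
```

```text
clock: 8.52
tcp_pos: [0.5699, -0.0815, 0.2092]
tcp_rot: [0.708, -0.018, 0.706, 0.018]
wrist_force: [0.1, -0.1, -0.4]
opening: 0.0141
t 8.525 shift mm(tool) [27.2  0.2 -2.1] turn rad(tool) [-0.0005  0.0024  0.0005] j6 -1.79 F [ 0.1 -0.1 -0.4]
```

```bash
for i in 1; do python3 -m crank '[0.02,0,0,0,0,0,1, 0.02,0,0,0,0,0,1, 0.02,0,0,0,0,0,1, 0.02,0,0,0,0,0,1, 0,0,0,0,0,0,1]'; done
python3 - <<'E'
from h import *
togo([.5678,-.0814,.182],np.radians(93))
E
```

```text
clock: 9.15
tcp_pos: [0.5686, -0.0813, 0.1912]
tcp_rot: [0.707, -0.018, 0.707, 0.019]
wrist_force: [0.1, 0.5, -0.8]
opening: 0.0137
t 9.15 shift mm(tool) [ 9.2 -0.1 -0.8] turn rad(tool) [-0.0001 -0.0008 -0.0002] j6 -1.79 F [ 0.1  0.5 -0.8]
```

No contact force 5 mm below the plate's top, so the bar is in the slot. Down 9 mm more.

```bash
python3 -m crank '[0.015,0,0,0,0,0,1, 0.015,0,0,0,0,0,1, 0.015,0,0,0,0,0,1, 0,0,0,0,0,0,1]'
python3 -m crank '[0,0,0,0,0,0,1]'; python3 -m crank '[0,0,0,0,0,0,1]'
```

```text
clock: 9.65
tcp_pos: [0.5687, -0.0813, 0.1824]
tcp_rot: [0.707, -0.018, 0.707, 0.018]
wrist_force: [-0.6, 0.9, -1.6]
opening: 0.0139
clock: 9.78
tcp_pos: [0.5689, -0.0814, 0.1827]
tcp_rot: [0.707, -0.018, 0.707, 0.018]
wrist_force: [0.2, -0.3, -0.7]
opening: 0.0139
clock: 9.9
tcp_pos: [0.569, -0.0814, 0.1828]
tcp_rot: [0.707, -0.018, 0.707, 0.018]
wrist_force: [0.1, 0.3, -1.7]
opening: 0.0144
```

```bash
python3 -m crank '[0,0,0,1,0,0,1, 0,0,0,1,0,0,1, 0,0,0,1,0,0,1, 0,0,0,1,0,0,1, 0,0,0,1,0,0,1, 0,0,0,1,0,0,1, 0,0,0,1,0,0,1, 0,0,0,1,0,0,1]'; python3 -c "from h import *;print(bot.observe()['moment'])"
python3 -m crank '[0,0,0,1,0,0,1, 0,0,0,1,0,0,1, 0,0,0,1,0,0,1, 0,0,0,1,0,0,1, 0,0,0,1,0,0,1, 0,0,0,1,0,0,1, 0,0,0,1,0,0,1, 0,0,0,0.7,0,0,1]'; python3 -m crank '[0,0,0,0,0,0,1,0,0,0,0,0,0,1]';python3 -c "
from h import *;print(bot.observe()['moment']);togo([.5678,-.0814,.182],np.radians(3))"
```

```text
clock: 10.9
tcp_pos: [0.569, -0.0814, 0.1828]
tcp_rot: [0.658, 0.259, 0.658, -0.259]
wrist_force: [-0.3, 0.2, -0.5]
opening: 0.0138
[-0.0315955   0.03640925  0.00445052]
clock: 11.9
tcp_pos: [0.5689, -0.0814, 0.1828]
tcp_rot: [0.512, 0.487, 0.512, -0.487]
wrist_force: [0.9, -0.5, -0.8]
opening: 0.0137
clock: 12.15
tcp_pos: [0.5689, -0.0814, 0.1827]
tcp_rot: [0.513, 0.486, 0.513, -0.486]
wrist_force: [-0.3, 0.1, -1.4]
opening: 0.014
[-0.06377043  0.10282801 -0.02619948]
t 12.15 shift mm(tool) [ 0.7 -1.1 -0. ] turn rad(tool) [ 0.002   0.     -0.0001] j6 -0.22 F [-0.3  0.1 -1.4]
```

```bash
python3 -m crank '[-0.02,0,0,0,0,0,1, -0.02,0,0,0,0,0,1, -0.05,0,0,0,0,0,1, -0.05,0,0,0,0,0,1, 0,0,0,0,0,0,1]'; python3 -m crank '[-0.1,0,0,0,0,0,1, -0.15,0,0,0,0,0,1, -0.15,0,0,0,0,0,1, -0.15,0,0,0,0,0,1, -0.1,0,0,0,0,0,1,0,0,0,0,0,0,1]'
python3 - <<'E'
from h import *
im,d,K,V=cap("side","s2"); cv2.imwrite("pics/c5.png",cv2.resize(im[160:360,230:430],None,fx=3,fy=3)[:,:,::-1])
cap("wrist","w_up"); cap("top","t_up")
togo([.518,.1148,.34],np.radians(3))
E
```

```text
clock: 12.78
tcp_pos: [0.5695, -0.0814, 0.212]
tcp_rot: [0.514, 0.487, 0.512, -0.486]
wrist_force: [-0.7, 0.8, -2.2]
opening: 0.0137
clock: 13.52
tcp_pos: [0.5696, -0.0815, 0.3421]
tcp_rot: [0.514, 0.487, 0.512, -0.486]
wrist_force: [-0.1, 0.1, -2.3]
opening: 0.0139
t 13.675 shift mm(tool) [  -0.5  -39.7 -198.4] turn rad(tool) [ 0.0007 -0.0004  0.002 ] j6 -0.22 F [ 0.1 -0.1 -3. ]
```

View pics/c5.png

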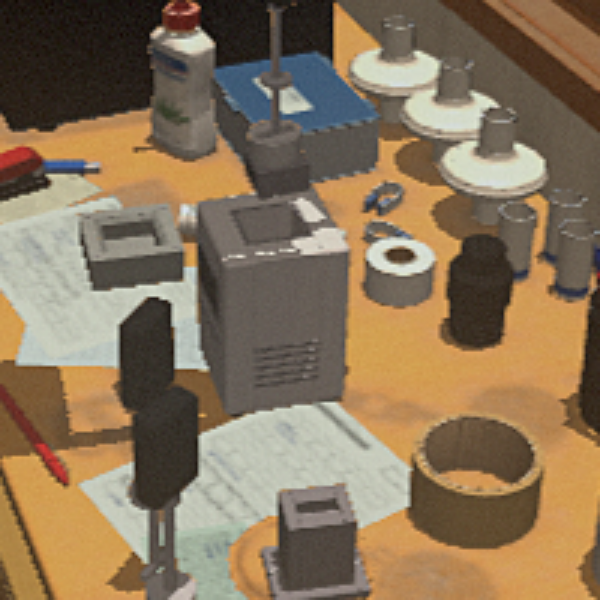

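The cartridge hangs upright from the key above the bay (270,160 in the crop). Carrying it over the block, then measuring its yaw and centre.

```bash
python3 -m crank '[0,-0.05,-0.15,0,0,0,1, 0,-0.05,-0.25,0,0,0,1, 0,-0.05,-0.25,0,0,0,1, 0,-0.05,-0.24,0,0,0,1, 0,0,-0.1,0,0,0,1, 0,0,0,0,0,0,1,0,0,0,0,0,0,1]'
python3 - <<'E'
from h import *
im,d,K,V=cap("wrist","w_ovb"); P=cloud("w_ovb"); cv2.imwrite("pics/c6.png",im[:,:,::-1])
t=bot.observe()["tcp_pos"]; print(t)
Q=P.copy()
for z0,z1 in((.19,.2),(.208,.218),(.172,.2)): print(z0,rect(P,t[0],t[1],.035,z0,z1))
m=(P[...,2]>.19)&(P[...,2]<.2)&(np.hypot(P[...,0]-t[0],P[...,1]-t[1])<.04);print(P[m].min(0),P[m].max(0))
print("block",rect(P,.518,.115,.055,.027,.033))
togo([.518,.1148,.34],np.radians(3))
E
```

```text
clock: 14.55
tcp_pos: [0.5182, 0.1136, 0.3399]
tcp_rot: [0.513, 0.486, 0.513, -0.487]
wrist_force: [-0.6, -0.2, -2.2]
opening: 0.0134
[0.51834494 0.11337766 0.34004979]
0.19 (1006, array([516.4, 114.1]), array([40.2, 40.4]), 86.7, np.float64(0.1958))
0.208 (1311, array([517.2, 117.7]), array([37.4, 30.6]), 8.0, np.float64(0.2141))
0.172 (1189, array([516.3, 114.1]), array([40.2, 40.7]), 86.7, np.float64(0.1956))
[0.49579802 0.09453466 0.19001693] [0.53745473 0.13514012 0.19985804]
block (2424, array([523.4, 114.2]), array([80.1, 91.8]), 81.4, np.float64(0.0306))
t 14.6 shift mm(tool) [ 0.  -0.3 -1.4] turn rad(tool) [-0.0001  0.0005  0.0011] j6 0.14 F [-0.4  0.4 -2.5]
```

View pics/c6.png

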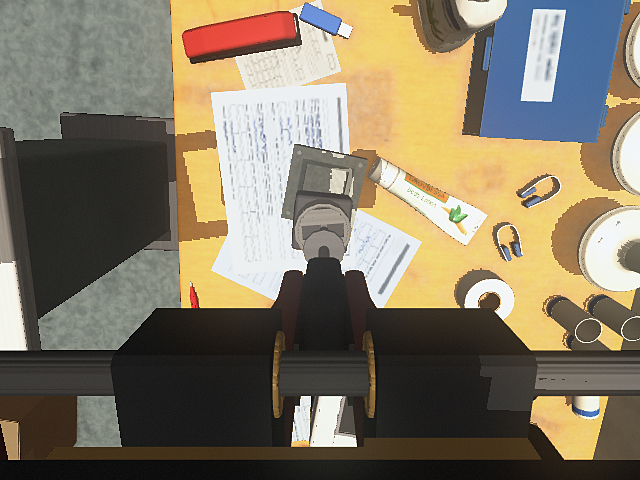

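The wrist picture shows the cartridge at (323,220) over the block at (325,180). It is level (ledge at 0.1956), yaw -3.3°, centre (516.4,114.1), so it needs -5.3° and +1.6, +0.7 mm.

```bash
python3 -m crank '[0,0.008,-0.0035,0.92,0,0,1, 0.1,0,0,0,0,0,1, 0.2,0,0,0,0,0,1, 0.2,0,0,0,0,0,1, 0.1,0,0,0,0,0,1, 0,0,0,0,0,0,1, 0,0,0,0,0,0,1]'
python3 - <<'E'
from h import *
im,d,K,V=cap("wrist","w_low"); P=cloud("w_low")
t=bot.observe()["tcp_pos"]; print(t)
print(rect(P,t[0],t[1],.032,.066,.085))
m=((P[...,2]>.027)&(P[...,2]<.034)&(abs(P[...,0]-.518)<.055)&(abs(P[...,1]-.115)<.055)).astype(np.uint8)
c=cv2.connectedComponentsWithStats(m)
i=1+c[2][1:,4].argmax(); q=P[c[1]==i][:,:2]; print("block",cv2.minAreaRect((q*1000).astype(np.float32)))
E
```

```text
clock: 15.48
tcp_pos: [0.5208, 0.1145, 0.2215]
tcp_rot: [0.49, 0.51, 0.49, -0.51]
wrist_force: [-0.3, -0.1, -2.1]
opening: 0.0137
[0.52097389 0.11474288 0.22184291]
(1260, array([525.7, 114.6]), array([40.9, 42.4]), 82.0, np.float64(0.0783))
block ((517.726318359375, 115.06303405761719), (80.30367279052734, 80.27985382080078), 81.42327880859375)
```

```bash
python3 - <<'E'
from h import *
im,d,K,V=load("w_low"); P=cloud("w_low")
m=(P[...,2]>.05)&(P[...,2]<.12)&(np.hypot(P[...,0]-.521,P[...,1]-.115)<.045); q=P[m]
h=np.histogram(q[:,2],bins=np.arange(.05,.121,.004)); print(list(zip(h[1].round(3),h[0])))
for a,b in((.07,.076),(.076,.081),(.081,.09),(.09,.1)): 
    w=q[(q[:,2]>a)&(q[:,2]<b)]; print(a,len(w),w.min(0).round(4) if len(w) else "",w.max(0).round(4) if len(w) else "")
cv2.imwrite("pics/c7.png",cv2.resize(im[80:330,190:470],None,fx=2.5,fy=2.4)[:,:,::-1])
E
```

```text
[(np.float64(0.05), np.int64(0)), (np.float64(0.054), np.int64(13)), (np.float64(0.058), np.int64(52)), (np.float64(0.062), np.int64(59)), (np.float64(0.066), np.int64(90)), (np.float64(0.07), np.int64(131)), (np.float64(0.074), np.int64(393)), (np.float64(0.078), np.int64(454)), (np.float64(0.082), np.int64(210)), (np.float64(0.086), np.int64(101)), (np.float64(0.09), np.int64(494)), (np.float64(0.094), np.int64(581)), (np.float64(0.098), np.int64(282)), (np.float64(0.102), np.int64(0)), (np.float64(0.106), np.int64(0)), (np.float64(0.11), np.int64(0)), (np.float64(0.114), np.int64(0))]
0.07 367 [0.5066 0.0947 0.0701] [0.5477 0.1371 0.076 ]
0.076 433 [0.5062 0.0925 0.076 ] [0.5465 0.1354 0.081 ]
0.081 489 [0.506  0.0934 0.081 ] [0.5454 0.1338 0.09  ]
0.09 1296 [0.5012 0.1026 0.0901] [0.5398 0.1339 0.1   ]
```

View pics/c7.png

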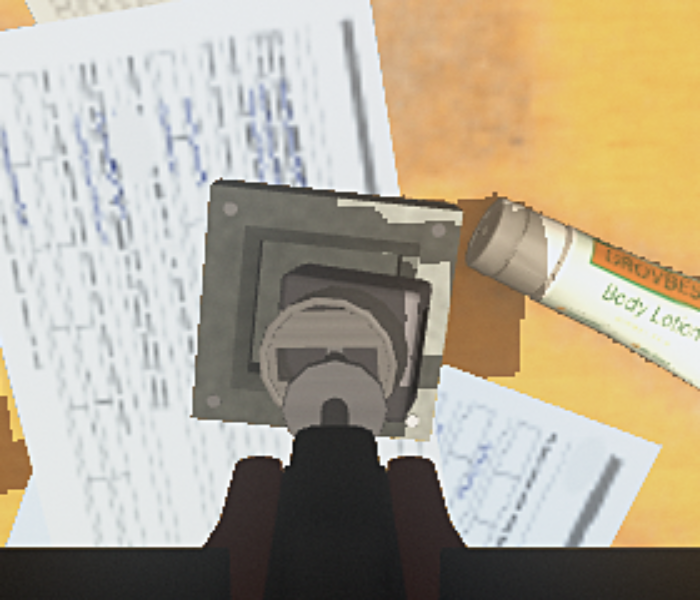

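The picture shows the cartridge tipped to +x (350,340), swinging about the crossbar. Letting it settle, then measuring the tilt.

```bash
cat >> h.py <<'E'
def tilt(tag):
    cap("wrist",tag); P=cloud(tag); t=bot.observe()["tcp_pos"]
    z=t[2]-.1357-.033+.042
    m=(abs(P[...,2]-z)<.006)&(np.hypot(P[...,0]-t[0],P[...,1]-t[1])<.024); q=P[m]
    for _ in range(3):
        A=np.c_[q[:,:2]-t[:2],np.ones(len(q))]; s=np.linalg.lstsq(A,q[:,2],rcond=None)[0]; r=abs(A@s-q[:,2]); q=q[r<max(.001,2*np.median(r))]
    print("t",round(bot.observe()["clock"],2),"tcp",t.round(4),"plate z",s[2].round(4),"exp",z.round(4),"slope deg x,y",np.degrees(np.arctan(s[:2])).round(1),len(q))
E
python3 -m crank '[0,0,0,0,0,0,1]' >/dev/null; python3 -c "
from h import *;tilt('a1')"; python3 -m crank '[0,0,0,0,0,0,1]' >/dev/null; python3 -c "
from h import *;tilt('a2')"; python3 -m crank '[0,0,0,0,0,0,1,0,0,0,0,0,0,1,0,0,0,0,0,0,1]' >/dev/null; python3 -c "
from h import *;tilt('a3')"
```

```text
t 15.7 tcp [0.5205 0.1151 0.2216] plate z 0.0964 exp 0.0949 slope deg x,y [-6.9 -1. ] 954
t 15.88 tcp [0.5202 0.1151 0.2211] plate z 0.0957 exp 0.0944 slope deg x,y [ 5.7 -1.1] 933
t 16.3 tcp [0.52   0.1151 0.2206] plate z 0.0949 exp 0.0939 slope deg x,y [ 2.  -0.9] 962
```

Swing confirmed and damping. Waiting one more second.

```bash
python3 -m crank '[0,0,0,0,0,0,1,0,0,0,0,0,0,1,0,0,0,0,0,0,1,0,0,0,0,0,0,1,0,0,0,0,0,0,1,0,0,0,0,0,0,1,0,0,0,0,0,0,1]' >/dev/null; python3 -c "
from h import *;tilt('a4');P=cloud('a4');print(rect(P,.5195,.1145,.032,.073,.081))
P=cloud('a4');m=(P[...,2]>.062)&(P[...,2]<.085)&(np.hypot(P[...,0]-.519,P[...,1]-.1145)<.034);q=P[m];print(q.min(0),q.max(0))"
```

```text
t 17.23 tcp [0.52   0.115  0.2207] plate z 0.0951 exp 0.094 slope deg x,y [-2.5 -1. ] 943
(965, array([518.4, 115.7]), array([39.7, 39.9]), 81.5, np.float64(0.0768))
[0.49646741 0.09399004 0.06204399] [0.54019818 0.13781871 0.08497588]
```

Now yaw -8.5° and centre (518.4,115.7), within 1 mm of the recess at (517.7,115.1). Lowering.

```bash
python3 -m crank '[0.03,-0.0035,0.0025,0,0,0,1, 0.03,0,0,0,0,0,1, 0.03,0,0,0,0,0,1, 0.03,0,0,0,0,0,1, 0.03,0,0,0,0,0,1, 0.03,0,0,0,0,0,1, 0.03,0,0,0,0,0,1, 0,0,0,0,0,0,1]'; python3 -m crank '[0.02,0,0,0,0,0,1, 0,0,0,0,0,0,1]'; python3 -c "
from h import *;tilt('b1');P=cloud('b1');print(rect(P,.5185,.1148,.03,.028,.037))"
```

```text
clock: 18.23
tcp_pos: [0.5191, 0.1145, 0.1783]
tcp_rot: [-0.49, -0.509, -0.49, 0.51]
wrist_force: [0.8, 0.9, -0.6]
opening: 0.0139
clock: 18.48
tcp_pos: [0.5192, 0.1146, 0.1746]
tcp_rot: [-0.49, -0.51, -0.49, 0.51]
wrist_force: [-0.2, -0.2, -0.4]
opening: 0.0136
t 18.52 tcp [0.5193 0.1146 0.1747] plate z 0.0529 exp 0.048 slope deg x,y [-0.  -1.2] 914
(2880, array([518.5, 114.8]), array([60., 60.]), 0.0, np.float64(0.0308))
```

Seated: plate at 0.0529, level to about 1°, weight off the key. Measuring the slot's present heading before turning back.

```bash
python3 - <<'E'
from h import *
P=cloud('b1'); im=load('b1')[0]
m=(np.hypot(P[...,0]-.5185,P[...,1]-.1148)<.0155)&(P[...,2]<.049)&(P[...,2]>.02); q=P[m]; print(len(q))
b=(q[:,:2]*1000).astype(np.float32); print(cv2.minAreaRect(b), q[:,2].min(),q[:,2].max())
pl=P[(abs(P[...,2]-.0529)<.0025)&(np.hypot(P[...,0]-.5185,P[...,1]-.1148)<.03)]; c,r=cv2.minEnclosingCircle((pl[:,:2]*1000).astype(np.float32)); print("plate",c,r)
y,x=np.nonzero(m); print(x.min(),x.max(),y.min(),y.max())
x0,y0=int(x.mean())-50,int(y.mean())-45
cv2.imwrite("pics/c8.png",cv2.resize(im[y0:y0+90,x0:x0+100],None,fx=6,fy=6,interpolation=cv2.INTER_CUBIC)[:,:,::-1])
togo([.5185,.1148,.1747],np.radians(0))
E
```

```text
275
((518.7449340820312, 118.3614501953125), (22.87532615661621, 28.562191009521484), 89.4215316772461) 0.03299988185245456 0.04865621032470646
plate (518.916748046875, 115.00159454345703) 18.982288360595703
302 343 209 238
t 18.525 shift mm(tool) [-0.  -0.8 -0.2] turn rad(tool) [-0.039  0.     0.   ] j6 0.23 F [-1.1  0.2 -1.3]
```

View pics/c8.png

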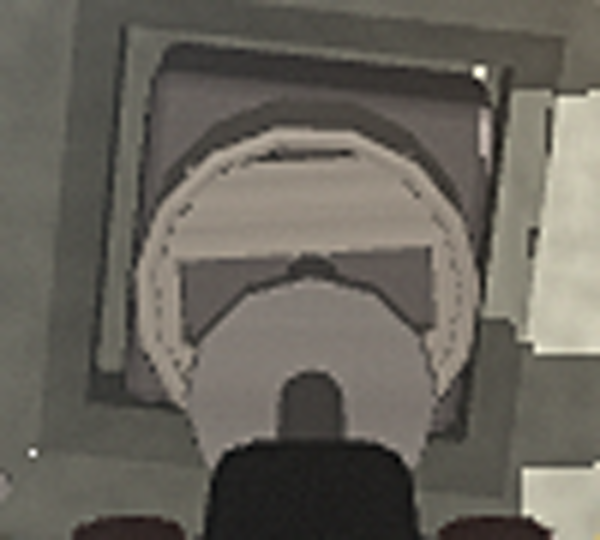

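The recess picture shows the cartridge fully down and its slot edge from (180,262) to (432,245): 3.9° CCW of the tool y axis, so slot heading about +1.6°. Turning the key back 1.635 rad.

```bash
python3 -m crank '[0,0,0,-1,0,0,1, 0,0,0,-1,0,0,1, 0,0,0,-1,0,0,1, 0,0,0,-1,0,0,1, 0,0,0,-1,0,0,1, 0,0,0,-1,0,0,1, 0,0,0,-1,0,0,1, 0,0,0,-1,0,0,1]'
python3 -m crank '[0,0,0,-1,0,0,1, 0,0,0,-1,0,0,1, 0,0,0,-1,0,0,1, 0,0,0,-1,0,0,1, 0,0,0,-1,0,0,1, 0,0,0,-1,0,0,1, 0,0,0,-1,0,0,1, 0,0,0,-1,0,0,1]'; python3 -m crank '[0,0,0,-0.35,0,0,1,0,0,0,0,0,0,1]';python3 -c "
from h import *
tilt('b2');togo([.519,.115,.1747],np.radians(91.5))
P=cloud('b2');m=(np.hypot(P[...,0]-.5188,P[...,1]-.115)<.0135)&(P[...,2]<.05)&(P[...,2]>.02); q=P[m][:,:2]*1000;print(cv2.minAreaRect(q.astype(np.float32)))
m=(P[...,2]>.084)&(P[...,2]<.1)&(np.hypot(P[...,0]-.519,P[...,1]-.115)<.02);q=P[m];print('flange',q.min(0).round(4),q.max(0).round(4))"
```

```text
clock: 19.52
tcp_pos: [0.5194, 0.1146, 0.1749]
tcp_rot: [0.651, 0.278, 0.65, -0.277]
wrist_force: [0.1, 0.2, -1.0]
opening: 0.0138
clock: 20.52
tcp_pos: [0.5194, 0.1146, 0.1749]
tcp_rot: [0.707, 0.002, 0.707, -0.002]
wrist_force: [-1.3, 0.2, -0.6]
opening: 0.0137
clock: 20.78
tcp_pos: [0.5194, 0.1146, 0.1748]
tcp_rot: [0.707, -0.009, 0.707, 0.009]
wrist_force: [0.4, -0.2, -1.3]
opening: 0.0138
t 20.82 tcp [0.5194 0.1146 0.1748] plate z 0.0528 exp 0.0481 slope deg x,y [0.4 0.1] 984
t 20.825 shift mm(tool) [ 0.1  0.4 -0.3] turn rad(tool) [-0.0024  0.0002 -0.    ] j6 -1.4 F [ 0.  -0.1 -0.8]
((514.9876708984375, 114.68035888671875), (13.49958324432373, 9.474453926086426), 1.4519685506820679)
flange [0.5073 0.1027 0.088 ] [0.5257 0.1258 0.0999]
```

Slot heading 1.45°, centre y 114.7; the key matches. Drawing it up gently.

```bash
python3 -m crank '[-0.02,0,0,0,0,0,1, -0.02,0,0,0,0,0,1, -0.02,0,0,0,0,0,1, -0.02,0,0,0,0,0,1, 0,0,0,0,0,0,1]';python3 -c "
from h import *
cap('wrist','b3');P=cloud('b3');print('plate',rect(P,.5188,.115,.019,.048,.058))
togo([.519,.115,.3],np.radians(91.5))"
```

```text
clock: 21.45
tcp_pos: [0.5195, 0.1146, 0.1911]
tcp_rot: [0.707, -0.009, 0.707, 0.009]
wrist_force: [0.2, 0.1, -1.2]
opening: 0.014
plate (1294, array([515.7, 114.7]), array([30.9, 37.2]), 0.1, np.float64(0.0528))
t 21.5 shift mm(tool) [-109.1    0.4   -0.3] turn rad(tool) [-0.001   0.0004 -0.0001] j6 -1.4 F [-0.2 -0.  -1.1]
```

```bash
python3 -m crank '[-0.05,0,0,0,0,0,1, -0.15,0,0,0,0,0,1, -0.2,0,0,0,0,0,1, -0.2,0,0,0,0,0,1, -0.05,0,0,0,0,0,1, 0,0,0,0.74,0,0,1, 0,0,0,0.74,0,0,1, 0,0,0,0.74,0,0,1]';python3 -c "
from h import *
cap('wrist','b4');P=cloud('b4');print('plate',rect(P,.5188,.115,.025,.048,.058),'ledge',rect(P,.518,.115,.026,.0345,.0385))
togo([.513,-.2970,.32],np.radians(78.6))"
```

```text
clock: 22.5
tcp_pos: [0.5186, 0.1144, 0.3195]
tcp_rot: [0.703, 0.07, 0.704, -0.071]
wrist_force: [0.5, 0.5, -0.9]
opening: 0.0139
plate (852, array([518.5, 114.9]), array([37.2, 36.6]), 68.5, np.float64(0.0528)) ledge (288, array([518.3, 114.5]), array([38.3, 38.1]), 81.4, np.float64(0.0352))
t 22.55 shift mm(tool) [-4.000e-01 -4.042e+02  7.710e+01] turn rad(tool) [-0.0031 -0.0019  0.0008] j6 -1.17 F [ 0.3 -0.4 -1.2]
```

Cartridge stays seated (plate 0.0528, ledge 0.0352, aligned at 81.4° with the block). Key back to the holder.

```bash
python3 -m crank '[0,-0.2526,0.048,0,0,0,1, 0,-0.2526,0.048,0,0,0,1, 0,-0.2526,0.048,0,0,0,1, 0,-0.2526,0.048,0,0,0,1, 0,-0.2526,0.048,0,0,0,1, 0,-0.2526,0.048,0,0,0,1, 0,-0.2526,0.048,0,0,0,1, 0,-0.2526,0.048,0,0,0,1]'
python3 -m crank '[0.2,0,0,0,0,0,1, 0.1,0,0,0,0,0,1, 0,0,0,0,0,0,1, 0,0,0,0,0,0,1]'
python3 - <<'E'
from h import *
togo([.513,-.2970,.32],np.radians(78.6))
cap("wrist","k1");P=cloud("k1"); t=bot.observe()["tcp_pos"]; f=t[2]-.1357
def lo(a,b,r=.018):
    q=P[(P[...,2]>a)&(P[...,2]<b)&(np.hypot(P[...,0]-t[0],P[...,1]-t[1])<r)]; return q
ax=Rq(bot.observe()["tcp_rot"]).as_matrix()
for n,q in(("bar",lo(f-.002,f+.012)),("flange",lo(f+.045,f+.06))):
    w=(q-t)@ax; print(n,len(q),"tool y,z range mm",(w[:,1:].min(0)*1000).round(1),(w[:,1:].max(0)*1000).round(1))
print("holder",rect(P,.5133,-.2956,.035,.057,.067),"foot",rect(P,.5133,-.2956,.05,.004,.02))
q=P[(P[...,2]>.01)&(P[...,2]<.055)&(np.hypot(P[...,0]-.5133,P[...,1]+.2956)<.0145)];w=(q-t)@ax;print("pocket in tool",len(w),w[:,1:].min(0)*1000,w[:,1:].max(0)*1000)
print("holder ctr in tool",(np.array([.5133,-.2956,0])-t)@ax*1000)
im=load("k1")[0]; cv2.imwrite("pics/c9.png",cv2.resize(im[140:340,230:430],None,fx=3,fy=3)[:,:,::-1])
E
```

```text
clock: 23.55
tcp_pos: [0.5149, -0.2983, 0.3197]
tcp_rot: [0.703, 0.069, 0.704, -0.069]
wrist_force: [0.9, -0.4, 0.1]
opening: 0.0137
clock: 24.05
tcp_pos: [0.5159, -0.2968, 0.2611]
tcp_rot: [0.704, 0.069, 0.704, -0.069]
wrist_force: [-0.0, 0.5, -1.0]
opening: 0.014
t 24.05 shift mm(tool) [-58.9  -0.7  -2.8] turn rad(tool) [0.0029 0.0004 0.0002] j6 -1.92 F [-0.   0.5 -1. ]
bar 128 tool y,z range mm [ -2.5 -11.4] [ 2.2 -2.1]
flange 944 tool y,z range mm [-11.7 -12.4] [11.4  6.3]
holder (1956, array([ 513.5, -295.6]), array([37.8, 45.1]), 78.2, np.float64(0.0627)) foot (1353, array([ 513.9, -295.8]), array([52.1, 63.8]), 78.5, np.float64(0.0088))
pocket in tool 80 [ -4.19758193 -11.88796375] [ 5.88155369 10.86740129]
holder ctr in tool [261.54957289   0.86683505  -3.35177508]
```

View pics/c9.png

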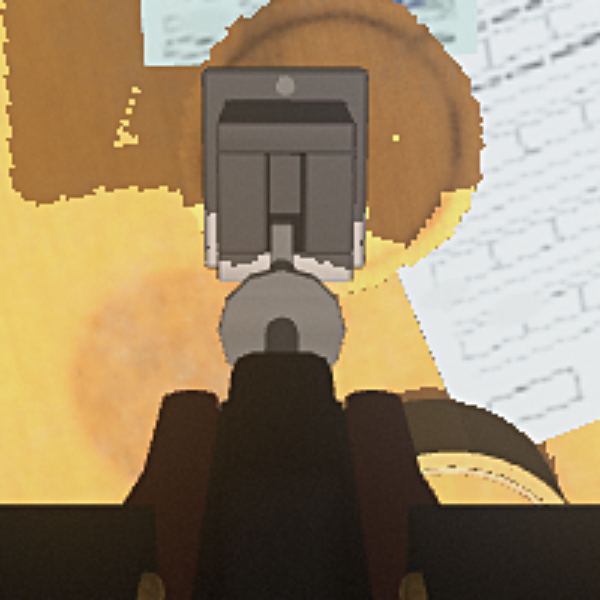

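The bar (283,240) is aligned with the pocket (286,190) but about 3 mm too far forward. Correcting by +1.0 (y) and -2.9 mm (z), then descending to just above the mouth.

```bash
python3 -m crank '[0.1,0.005,-0.0145,0,0,0,1, 0.14,0,0,0,0,0,1, 0,0,0,0,0,0,1, 0,0,0,0,0,0,1,0,0,0,0,0,0,1]'
python3 - <<'E'
from h import *
cap("wrist","k2");P=cloud("k2"); o=bot.observe();t=o["tcp_pos"]; f=t[2]-.1357
ax=Rq(o["tcp_rot"]).as_matrix()
q=P[(P[...,2]>f+.045)&(P[...,2]<f+.06)&(np.hypot(P[...,0]-t[0],P[...,1]-t[1])<.018)];w=(q-t)@ax
print("flange",(w[:,1:].min(0)*1000).round(1),(w[:,1:].max(0)*1000).round(1))
w=(P-t)@ax; print("foot z",f); m=(P[...,2]>.01)&(P[...,2]<.055)&(np.hypot(P[...,0]-.5133,P[...,1]+.2956)<.0145);q=w[m];print("pocket",len(q),q[:,1:].min(0)*1000,q[:,1:].max(0)*1000)
print("holder",(np.array([.5134,-.2956,0])-t)@ax*1000)
E
```

```text
clock: 24.72
tcp_pos: [0.5137, -0.2957, 0.2142]
tcp_rot: [0.704, 0.069, 0.703, -0.07]
wrist_force: [-0.2, 0.5, -1.0]
opening: 0.014
flange [-11.8 -12. ] [11.3  6.9]
foot z 0.07830883861464363
pocket 53 [-4.91722951 -4.39988041] [ 5.13311667 13.35613787]
holder [ 2.14007968e+02  1.37669593e-01 -6.24286190e-01]
```

Aligned within 0.5 mm. Inserting.

```bash
python3 -m crank '[0.04,0,0,0,0,0,1, 0.04,0,0,0,0,0,1, 0.05,0,0,0,0,0,1, 0.05,0,0,0,0,0,1, 0.05,0,0,0,0,0,1, 0.03,0,0,0,0,0,1, 0,0,0,0,0,0,1, 0,0,0,0,0,0,1]'; python3 -m crank '[0.02,0,0,0,0,0,1, 0.02,0,0,0,0,0,1, 0,0,0,0,0,0,1]'; python3 -m crank '[0,0,0,0,0,0,1]'
```

```text
clock: 25.78
tcp_pos: [0.5132, -0.2954, 0.1609]
tcp_rot: [0.704, 0.069, 0.704, -0.07]
wrist_force: [0.1, 0.0, -1.8]
opening: 0.014
clock: 26.15
tcp_pos: [0.5127, -0.2951, 0.1523]
tcp_rot: [0.703, 0.07, 0.704, -0.069]
wrist_force: [-0.4, -0.4, -1.3]
opening: 0.0134
clock: 26.28
tcp_pos: [0.5129, -0.2953, 0.1527]
tcp_rot: [0.704, 0.069, 0.704, -0.069]
wrist_force: [-0.3, -0.0, -0.8]
opening: 0.0138
```

```bash
python3 -m crank '[0.006,0,0,0,0,0,1, 0.006,0,0,0,0,0,1, 0,0,0,0,0,0,1]'; python3 -m crank '[0.005,0,0,0,0,0,1,0,0,0,0,0,0,1]'
```

```text
clock: 26.65
tcp_pos: [0.5129, -0.2952, 0.1502]
tcp_rot: [0.704, 0.069, 0.704, -0.069]
wrist_force: [-1.1, 0.2, -0.8]
opening: 0.0141
clock: 26.9
tcp_pos: [0.513, -0.2953, 0.1496]
tcp_rot: [0.704, 0.069, 0.704, -0.07]
wrist_force: [-0.8, 0.5, 3.5]
opening: 0.0141
```

Contact: 3.5 N upward with the TCP at 0.1496, the height at which the key stood before. Releasing and retreating.

```bash
python3 -m crank '[0,0,0,0,0,0,0.5, 0,0,0,0,0,0,0.2, 0,0,0,0,0,0,-0.2, 0,0,0,0,0,0,-0.6, 0,0,0,0,0,0,-1, 0,0,0,0,0,0,-1,0,0,0,0,0,0,-1]'; python3 -m crank '[-0.1,0,0,0,0,0,-1, -0.2,0,0,0,0,0,-1, -0.25,0,0,0,0,0,-1, -0.25,0,0,0,0,0,-1, -0.1,0,-0.1,0,0,0,-1,0,0,0,0,0,0,-1,0,0,0,0,0,0,-1]'
python3 - <<'E'
from h import *
cap("wrist","e1");P=cloud("e1")
print("holder",rect(P,.5134,-.2956,.045,.057,.067)); print("grip top",rect(P,.5134,-.2956,.035,.16,.18))
cap("top","t_end");cap("side","s_end");P=cloud("t_end");P0=cloud("top0")
print("plate",rect(P,.5188,.115,.025,.048,.058),"plate side-view")
a=load("t_end")[0];b=load("s_end")[0]
cv2.imwrite("pics/c10.png",np.vstack([cv2.resize(a[90:340,150:490],(680,300))if 0 else a[100:340,100:640],cv2.resize(b[180:400,180:550],(540,321))])[:,:,::-1])
E
```

```text
clock: 27.78
tcp_pos: [0.5129, -0.2953, 0.1493]
tcp_rot: [0.704, 0.069, 0.704, -0.069]
wrist_force: [-0.0, -0.6, -0.1]
opening: 0.0783
clock: 28.65
tcp_pos: [0.4932, -0.2912, 0.3283]
tcp_rot: [0.703, 0.07, 0.704, -0.069]
wrist_force: [-0.2, 0.7, 0.4]
opening: 0.0879
holder (1185, array([ 513.3, -295.6]), array([37.5, 45.2]), 79.4, np.float64(0.0628))
grip top (742, array([ 512.5, -295.6]), array([13.7, 29.6]), 78.7, np.float64(0.1692))
plate (139, array([518.6, 112.6]), array([35.1, 35.2]), 1.5, np.float64(0.0523)) plate side-view
```

View pics/c10.png

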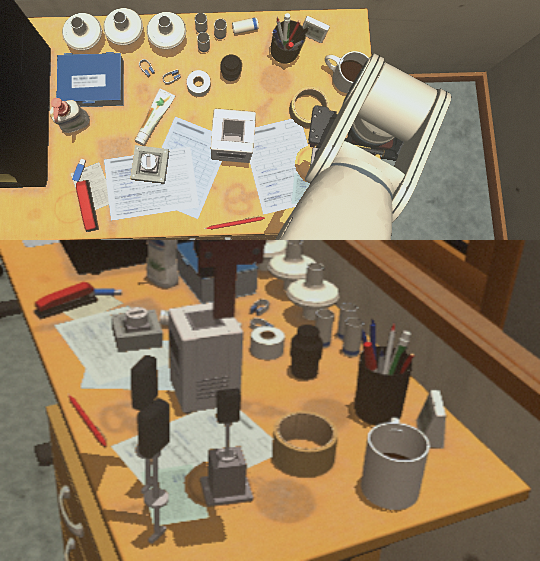

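The final picture shows the cartridge seated in the block (150,163), the key upright in its holder (228,420), and the other things where they were. Grip top is 0.1692, against 0.1694 at the start. Handing in.

```bash
python3 -c "
from h import *;print(bot.hand_in())"
```

```text
the job is handed in; nothing more can be done
None
```

The cartridge is seated in the drying block and the small key is back in its holder. I handed the job in at about 29 s of the 72 s allowed.

**What I did:** I measured the slot's angle with the wrist camera instead of turning the key to feel for it. The crossbar went through with no force above the noise. I locked it with a quarter turn, lifted the cartridge out and waited for its swing to die down. I then lowered it into the recess, turned the key free and put it back.

**Last checks:**
- **Cartridge:** the slotted plate reads 52.8 mm above the desk (52 mm expected; the camera reads about 0.8 mm high). It is level to about 1° and aligned with the block.
- **Key:** the grip's top is at 169.2 mm, against 169.4 mm at the start. I felt 3.5 N when the flange met the holder.
- **Forces:** the wrist force readings stayed under 4 N, but they were taken only at the end of each move.
- **Bystanders:** they look unmoved in the final pictures. I did not measure them, and the arm hid part of the top view.

**Disagreements:** the last top-camera reading put the plate centre about 2 mm off in y (112.6 mm against 114.9 mm from the wrist camera). I put this down to that camera's coarse resolution. TCP readings taken right after a move were also 1–3 mm out, so I aligned the key with the wrist camera.

I viewed 12 pictures, two over the budget of 10.

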